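# Hold the reference cuvette in the light path

## Robot

A 6-joint arm with a two-finger parallel gripper is mounted at the origin on the work surface. World frame = base frame: x ahead of the robot, y to its left, z up, the work surface at z = 0. Lengths are in m, angles in degrees, forces in N, time in s.
With the tool pointing down it reaches from about 0.225 to 0.875 m from the base axis. Payload 3.4 kg.
Tool frame: the origin (TCP) lies between the finger pads; the fingertips stand 14 mm ahead of it and the grasp point (between the pads) lies 5 mm behind it; z points along the fingers, y is the line along which they close (so a half turn about z gives the same grasp; the last joint's range is limited). The gripper opens to 85 mm and grips with 20 to 120 N. Pads are 22 mm wide; open, the fingers measure 114 mm over their backs; the gripper's body (76 mm by 85 mm) begins 54 mm behind the grasp point. The pads swing forward as they close: fully open they stand 13 mm farther back than shut.
Start: joints at [-72.536, 15.808, 86.224, -0, 77.962, -6.933], TCP at [0.238, -0.524, 0.245] pointing down, gripper open.
Joint ranges: [-165.64, 165.64], [-43.16, 119.46], [12.63, 154.43], [-67.54, 247.53], [6.08, 155.33], [-154.97, 154.97]. Speed limits (degrees/s): [147.25, 147.25, 180, 180, 180, 180].

## Interface

Orientations are given as a 3x3 rotation matrix whose columns are the frame's x, y, z axes.
In Python, from workcell import r gives the robot as it stands.
- The arm moves only by the tool move_arm, never from a script. Its argument "motion" is text: rows parted by semicolons, each of 7 numbers parted by spaces: the turn, a rotation vector about the tool's x, y, z as a fraction of full scale, then the shift along the tool's x, y, z as a fraction of full scale, then the finger opening in mm, from 0 to 85.4. In form: ax ay az dx dy dz fingers; .... A call has 1 to 12 rows; each row shifts and turns the commanded pose from where the row before left it, along the tool's axes as they then stand; what a row does not reach is not made up. Full scale, the value 1, is 500 mm for a shift and 60 degrees for a turn. A row lasts 1/10 s, in which the tool goes at most 50 mm and 8.59 degrees, less where a joint would pass 70% of its speed; a pose out of reach is approached as far as the arm can. A call with a number of a shift or a turn outside -1 to 1 is refused whole. A call with a gripper value outside its range is refused whole. The fingers move at their own pace and stop on an object; the grip force is fixed at half the most. Time passes only in rows, so rows that do not move let the fingers close. It gives the time, the measured TCP pose, the force, the opening and the grip force at its end, in the units of the state.
- r.state(): the state, without advancing time (a new reading comes with each control period).
- r.capture(name): name is "scene" or "top" or "wrist"; returns the picture (420x560x3 uint8, red, green, blue); there is no depth.
- r.camera_info(name): a dict with "intrinsics" (3x3 intrinsics, pixels), "R" (3x3) and "t" (3): a world point X has camera coordinates R X + t. Camera axes: x right, y down, z forward; pixel columns grow to the right and rows downward; lengths in m; the calibration is good to about 2 mm. A picture is of the moment at which its call begins: read the wrist's pose just before it. camera_info takes no time and is no camera call; for the wrist camera it gives the pose at the moment of the call.
- r.sign_off(): hands the job in; it is judged then, once.
The state is a dict: "time": time; "joint_pos": joint angles; "qvel": joint speeds; "tau": joint torques, N m; "eef_pos": TCP position; "tool_rot": TCP orientation; "force": force on the tool from outside, world axes, zero at the start; "moment": the same for the moment, N m; "gripper_width": opening from 0.0 (shut) to 1.0 (fully open); "gripper_force": force on a finger pad.
Only numpy, scipy, OpenCV 4.12 (cv2) and the standard library are available. Lean on these libraries where they do the work, as an engineer would, in place of code of your own. Each camera call takes 0.05 s, during which the arm holds its last target. There are 200 camera calls.

## Task

First press the lamp housing's raised cover down until its catch snaps and holds it shut. Then pick up the red-stoppered cuvette by its two frosted faces only, never touching the clear ones, and hold it upright and still in the light beam, about midway between lamp and sphere, so that the beam passes squarely through the clear faces at the middle of the window, in the lower part of the cuvette. Finish while still holding it there, and leave the other cuvettes, the battery and the torch where they stand.

Things in the scene. Friction and masses are not known exactly. Their poses are not given: they have to be found in the camera images.
- bench: Fixed beam bench, base plate 100 (x) x 330 (y) x 12 mm, origin mid-underside, z up, yaw within 0.3. At +y a grey lamp housing, 90 x 90 mm, y 65 to 155 mm, rim 110 mm above the table, cream cover; at -y a green sphere, radius 45 mm, centre y -110 mm, 85 mm up. The beam runs along y from the lens to the sphere's white port; free gap 130 mm, its middle marked by a green line on the plate.
- beam_mid (a point): Point on the light beam midway between lamp and sphere, 85 mm above the table. Axes as the bench's: y along the beam (towards the lamp), z up. The beam is drawn as a thin yellow rod of light, 6 mm thick, which can be passed through.
- cover (a joint): How far the lamp housing's cover is pressed: 0.95 rad is shut (level), 0 is 0.95 rad open; starts -0.12 to 0.12. Cream plate 97 x 92 x 6 mm, hinged along the housing's +x top edge, its raised free edge towards the robot (-x). Over-centre spring: below about 0.7 it pushes back open (some 5 to 8 N at the pressing spot), beyond that it snaps to 0.95 and stays.
- cover_press (a point): Blue spot on the upper face of the cover where one presses, 80 mm from the hinge and 17 mm from the free edge, midway across the cover; it moves with the cover. Axes: the cover's own (z is the plate's outward normal).
- cover_hinge (a point): Point on the hinge axis of the cover, midway across it, 110 mm above the table, 45 mm to +x of the housing's middle. Its y axis is the hinge axis, parallel to the bench's y. With the cover shut the pressing spot lies 80 mm to the bench's -x of this point and 6 mm above; opened by an angle a (0.95 minus the joint value) that offset is turned upward by a.
- cuvette: The cuvette to hold: blue tinted, red stopper; 24 (its x) x 28 (its y) x 70 mm high plus a round stopper 18 mm wide, 10 mm high; about 70 to 120 g. Origin mid-underside, z up. Stands on the green tray in a row with two others, centres 90 mm apart, yaw within 0.6. Its +x and -x faces are frosted, its +y and -y faces clear and polished.
- cuvette_frost_a: The cuvette's frosted (matt white) face at +x: a plate 3 mm thick, 28 mm wide, 70 mm high, outer face 12 mm from the cuvette's axis. Origin and axes are the cuvette's own.
- cuvette_frost_b: The cuvette's frosted (matt white) face at -x, like the other one. Origin and axes are the cuvette's own.
- cuvette_clear: The cuvette's two clear blue polished faces at +y and -y, 18 mm wide, outer faces 14 mm from the cuvette's axis; not to be touched. Origin and axes are the cuvette's own.
- window (a point): Middle of the cuvette's window: on its axis, 20 mm above its underside; this point belongs on the beam, with the cuvette's y along the beam. Axes as the cuvette's.
- tray: Fixed green tray plate 110 mm (x) x 280 mm (y), top 6 mm above the table, on which three cuvettes stand in a row along its y, 90 mm apart; origin at the middle of its underside.
- spare_a: Another cuvette of the same shape, amber with a white stopper; to be left alone. Origin at the middle of its underside.
- spare_b: Another cuvette of the same shape, green with a black stopper; to be left alone. Origin at the middle of its underside.
- battery: Blue round battery cell standing on end, 18 mm across, 65 mm high, origin at the middle of its underside; to be left alone.
- torch: Black torch standing on end, 36 mm across at its head, 120 mm high, origin at the middle of its underside; to be left alone.
Things that resemble listed ones, but are neither listed nor needed, are in the scene too. What is shaped like the cuvette but pink is not meant.

How it is judged (in metres and radians):
On the way, in this order (a step that is already met when the one before it is completed fails the run):
1. the lamp housing's cover is shut on its catch (within 0.05 rad) (value of joint cover above 0.9 rad), for 0.2 s.
2. the cuvette is lifted 15 mm clear of the tray, gripped on both frosted faces (contact force between the fingers and cuvette_frost_a above 1 N and contact force between the fingers and cuvette_frost_b above 1 N and height (world z) of window above 0.041 m), for 0.2 s.
At the end, for the whole second after the job is handed in: Cover above 0.9 rad (0.95 is shut). Cuvette still, in the fingers (over 1 N on each frosted face), off the bench; window middle within 6 mm of the beam sideways, 9 mm in height, 30 mm of mid gap; square to the beam and upright within 0.15 rad (contact force between the fingers and cuvette_frost_a above 1 N and contact force between the fingers and cuvette_frost_b above 1 N and value of joint cover above 0.9 rad and x of window in the frame of beam_mid between -0.006 and 0.006 m and y of window in the frame of beam_mid between -0.03 and 0.03 m and z of window in the frame of beam_mid between -0.009 and 0.009 m and angle between the y axis of cuvette and the y axis of bench, either way round below 0.15 rad and angle between cuvette's own z axis and vertical below 0.15 rad and contact force between cuvette and bench below 0.2 N and linear speed of cuvette below 0.02 m/s); the arm keeps its last pose, push and grip.
It fails at once if the fingers touch a clear face of the cuvette (over 0.5 N) (contact force between the fingers and cuvette_clear above 0.5 N).
It fails at once if the cuvette is tipped by more than 0.5 rad (angle between cuvette's own z axis and vertical above 0.5 rad).
It fails at once if another cuvette, the battery or the torch is moved more than 20 mm or tipped (distance of any of spare_a, spare_b, battery, torch from where it was at the start of the episode above 0.02 m or angle between any of spare_a, spare_b, battery, torch's own z axis and vertical above 0.4 rad).
It also fails if it takes over 51 s, if anything falls off the work surface, if the arm or the gripper's body presses on something with over 40 N, if the wrist force passes 120 N, or if a joint passes its speed limit or range.

## Working session

There is one attempt and no reset: what is moved stays moved. The work goes in short steps, Python scripts to look and compute and a tool call to move; the robot and the scene stay as the last step left them, time stands still between calls to the robot, and variables do not carry over. Pictures are saved under pics/ and viewed, at most 10 in all, crops included, and the job is handed in when it is done.

Besides the shell and the picture viewer there is one more tool, called after "Request:" as a command line: name --argument value ..., lists and objects as JSON in quotes. move_arm: Moves the arm, as the interface text tells. Its arguments: {"type":"object","properties":{"motion":{"type":"string"}},"required":["motion"]}

```bash
mkdir -p pics; ls; python3 - <<'E'
from workcell import r
import cv2,json
for n in ("scene","top"):
    im=r.capture(n); cv2.imwrite(f"pics/{n}0.png",im[:,:,::-1])
    c=r.camera_info(n); print(n,c)
s=r.state(); print(s)
E
```

```text
pics
scene {'intrinsics': array([[388.06441266,   0.        , 280.81341503],
       [  0.        , 388.06441266, 212.34261909],
       [  0.        ,   0.        ,   1.        ]]), 'R': array([[ 0.6218074 ,  0.78316198, -0.0035875 ],
       [ 0.50563289, -0.40494721, -0.76180912],
       [-0.59807269,  0.47188459, -0.64779163]]), 't': array([-0.36338931, -0.23100697,  1.34808625])}
top {'intrinsics': array([[420.05951705,   0.        , 281.32371381],
       [  0.        , 420.05951705, 203.74172475],
       [  0.        ,   0.        ,   1.        ]]), 'R': array([[-0.01357867, -0.99985173,  0.01058957],
       [-0.99494499,  0.01245667, -0.09964587],
       [ 0.09949919, -0.0118891 , -0.99496661]]), 't': array([-0.00606441,  0.63441852,  1.06253917])}
{'time': 0.1, 'joint_pos': array([-7.25357760e+01,  1.58443628e+01,  8.62879348e+01,  2.32411763e-03,
        7.79644113e+01, -6.93188919e+00]), 'qvel': array([ 0.05017561, -0.1391029 , -0.15118728, -0.00129303, -0.10776768,
        0.01308759]), 'tau': array([ 1.33948412e-03, -4.17697871e+01, -2.46404457e+01, -1.03883219e-04,
        5.76206949e-03, -7.70677900e-06]), 'eef_pos': array([ 0.23737695, -0.52321122,  0.24452281]), 'tool_rot': array([[ 9.10715247e-01,  4.13034525e-01, -4.68708960e-04],
       [ 4.13034720e-01, -9.10713835e-01,  1.62198885e-03],
       [ 2.43077658e-04, -1.67076305e-03, -9.99998575e-01]]), 'force': array([1.09352134, 0.45075969, 0.34408115]), 'moment': array([0.03765094, 0.09139762, 0.0386388 ]), 'gripper_force': 0.0, 'gripper_width': 0.99614324499643}
```

View pics/scene0.png

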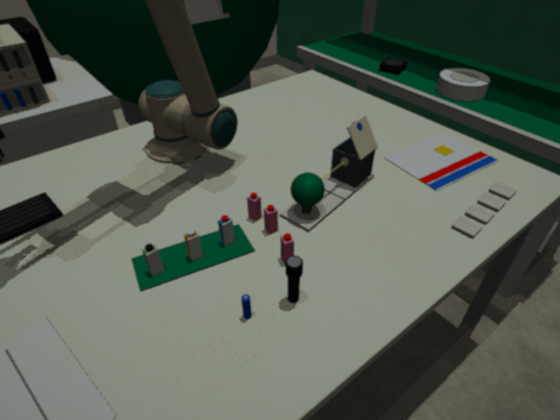

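View pics/top0.png

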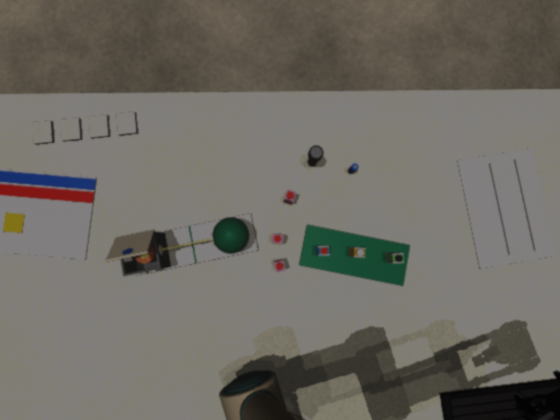

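The scene view shows the tray (135–255, 230–280) with the target near (227,230). The top view shows the target's red stopper at (323,251), the bench at (165–257, 215–270), the sphere at (231,235) and the open cover at (133,250). I'll enlarge the top view and measure with masks.

```bash
cat > h.py <<'E'
import numpy as np, cv2
from workcell import r
def ray(info,uv):
    K,R,t=info["intrinsics"],np.array(info["R"]),np.array(info["t"])
    d=R.T@np.linalg.solve(K,[uv[0],uv[1],1.]); return -R.T@t,d
def onz(info,uv,z):
    c,d=ray(info,uv); return c+d*(z-c[2])/d[2]
def proj(info,X):
    p=info["R"]@np.array(X)+info["t"]; p=info["intrinsics"]@p; return p[:2]/p[2]
def tri(views):
    A=np.zeros((3,3));b=np.zeros(3)
    for i,uv in views:
        c,d=ray(i,uv); d/=np.linalg.norm(d); P=np.eye(3)-np.outer(d,d); A+=P;b+=P@c
    return np.linalg.solve(A,b)
def blobs(im,lo,hi,amin=8,roi=None):
    m=cv2.inRange(cv2.cvtColor(im,cv2.COLOR_RGB2HSV),np.array(lo),np.array(hi))
    n,l,s,c=cv2.connectedComponentsWithStats(m)
    return [(c[i].round(1),s[i]) for i in range(1,n) if s[i,4]>=amin],m
E
python3 - <<'E'
from h import *
T=cv2.imread("pics/top0.png");S=cv2.imread("pics/scene0.png")
a=cv2.resize(T[205:295,100:420],None,fx=2.5,fy=2.5,interpolation=cv2.INTER_CUBIC)
b=cv2.resize(S[110:290,120:387],None,fx=2,fy=2,interpolation=cv2.INTER_CUBIC)
b=cv2.copyMakeBorder(b,0,0,0,800-b.shape[1],cv2.BORDER_CONSTANT)
o=np.vstack([a,b])[:600]; cv2.imwrite("pics/crop1.png",np.clip(o*1.6,0,255).astype(np.uint8))
ti=r.camera_info("top"); si=r.camera_info("scene")
for n,im,i in(("top",T,ti),("scene",S,si)):
    rgb=im[:,:,::-1].copy()
    for nm,lo,hi in(("red",(0,150,60),(6,255,255)),("red2",(172,150,60),(180,255,255)),("green",(55,100,20),(90,255,255)),("blue",(100,120,30),(130,255,255))):
        for c,s in blobs(rgb,lo,hi)[0]: print(n,nm,c,s, onz(i,c,.081).round(3))
E
```

```text
top red [ 46. 193.] [  0 184  94  18 934] [0.663 0.569 0.081]
top red [289.7 195. ] [287 193   6   5  24] [ 0.651 -0.035  0.081]
top red [276.9 238.1] [275 236   5   5  22] [ 0.544 -0.002  0.081]
top red [323.9 250.3] [322 248   5   6  24] [ 0.513 -0.117  0.081]
top red [279.  265.7] [277 263   5   6  24] [ 0.477 -0.006  0.081]
top green [230. 235.] [214 219  33  33 878] [0.553 0.114 0.081]
top green [353.3 254.9] [ 300  225  109   60 3705] [ 0.501 -0.189  0.081]
top blue [353.5 167.5] [351 164   7   7  26] [ 0.719 -0.196  0.081]
top blue [ 47.1 180. ] [  0 171  96  19 988] [0.696 0.568 0.081]
top blue [127.2 251. ] [123 249   9   5  27] [0.518 0.365 0.081]
top blue [317.9 250.4] [317 248   3   6  17] [ 0.513 -0.102  0.081]
scene red [452.1 167.2] [420 152  66  31 409] [0.73  0.503 0.081]
scene red [253.2 194.8] [251 193   5   5  20] [ 0.482 -0.009  0.081]
scene red [270.3 207. ] [268 205   6   5  22] [ 0.549 -0.005  0.081]
scene red [224.2 217.5] [222 215   5   6  22] [ 0.511 -0.116  0.081]
scene red [287.2 236.1] [284 234   7   6  29] [ 0.656 -0.038  0.081]
scene red2 [270.5 209.2]
[... 1645 characters left out ...]

scene green [191.  257.8] [ 132  225  122   65 2856] [ 0.579 -0.242  0.081]
scene green [152.9 247.1] [152 246   3   3   8] [ 0.497 -0.292  0.081]
scene green [145.5 251. ] [144 249   4   5  12] [ 0.498 -0.31   0.081]
scene blue [19.1 96.9] [ 13  88  13  19 102] [-0.566 -0.351  0.081]
scene blue [  5.4 100.2] [  0  91  12  19 102] [-0.566 -0.397  0.081]
scene blue [359.2 126. ] [357 123   5   7  25] [0.398 0.48  0.081]
scene blue [461.3 172.3] [429 156  67  33 448] [0.76  0.501 0.081]
scene blue [220.8 226.8] [219 220   4  16  33] [ 0.534 -0.14   0.081]
scene blue [222.5 239.5] [222 237   2   6  10] [ 0.573 -0.159  0.081]
scene blue [246.2 306.8] [242 295   9  24 136] [ 0.757 -0.221  0.081]
```

View pics/crop1.png

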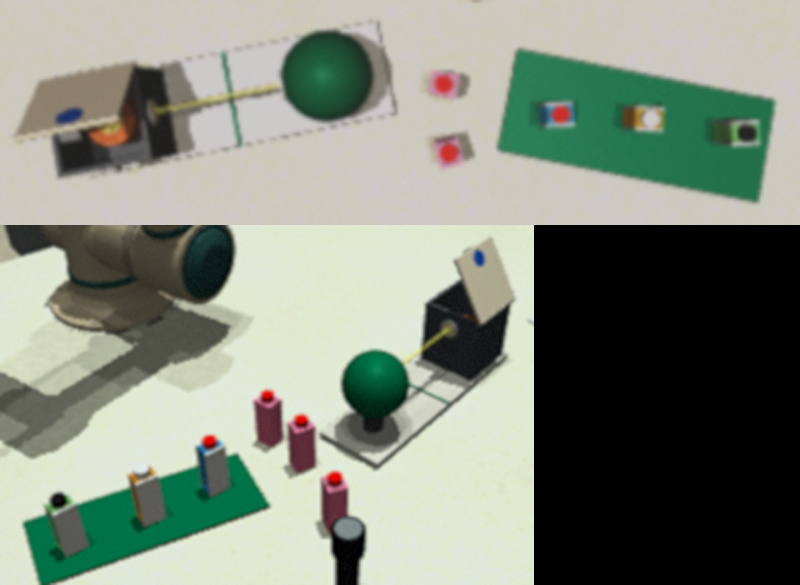

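The crop shows the target with frosted faces roughly towards ±x. The bench green line runs (224,52)–(240,146) in the crop and the cover's blue spot is at (69,116). Next I'll triangulate.

```bash
python3 - <<'E'
from h import *
ti=r.camera_info("top"); si=r.camera_info("scene")
P=tri([(ti,(127.2,251)),(si,(359.2,126))]); print("spot",P, proj(ti,P),proj(si,P))
C=tri([(ti,(230,235)),(si,(307.4,188.8))]); print("sphere",C,proj(ti,C),proj(si,C))
C0=tri([(ti,(323.9,250.3)),(si,(224.2,217.5))]); print("stopper",C0,proj(ti,C0),proj(si,C0))
q=[onz(ti,(100+a/2.5,205+b/2.5),.012) for a,b in((378,20),(397,113),(224,52),(240,146))]
print(np.round(q,4)); 
for a,b in((0,1),(2,3)):
  d=q[a]-q[b]; print(np.linalg.norm(d),np.arctan2(-d[1],d[0])*57.3*-1, (q[a]+q[b])/2)
m=(q[2]+q[3])/2; print("sphere->mid ang",np.degrees(np.arctan2(*( (m-C)[:2]*[-1,1]))),np.linalg.norm((m-C)[:2]))
T=cv2.imread("pics/top0.png")[:,:,::-1].copy()
m=cv2.inRange(cv2.cvtColor(T,cv2.COLOR_RGB2HSV),(55,100,20),(90,255,255))[220:290,295:415]
c=max(cv2.findContours(m,0,1)[0],key=cv2.contourArea); b=cv2.boxPoints(cv2.minAreaRect(c))+[295,220]
w=[onz(ti,p,.006) for p in b]; print(np.round(w,4)); print("tray",np.mean(w,0),[np.linalg.norm(w[i]-w[i-1]) for i in range(4)])
for i in range(4): d=w[i]-w[i-1]; print(np.degrees(np.arctan2(d[1],d[0])))
print("stoppers",[onz(ti,(100+a/2.5,205+b/2.5),.086).round(4) for a,b in((560,114),(650,119),(746,133))])
E
```

```text
spot [0.51860494 0.330706   0.17982964] [127.12672348 250.9379525 ] [359.12397803 126.01377031]
sphere [0.55350466 0.11356598 0.08464905] [229.9444856  234.95664134] [307.33401357 188.80541986]
stopper [ 0.51291994 -0.11671174  0.08297571] [323.8600453  250.27578451] [224.1522018  217.49990162]
[[0.6127 0.0654 0.012 ]
 [0.5146 0.0461 0.012 ]
 [0.5809 0.2276 0.012 ]
 [0.4826 0.2102 0.012 ]]
0.09992901300756832 11.124622418750038 [0.5636267  0.05577107 0.012     ]
0.09986452686837126 10.069219454904779 [0.53176926 0.21891708 0.012     ]
sphere->mid ang 11.657352766439601 0.1075698946783838
[[ 0.4765 -0.0589  0.006 ]
 [ 0.5799 -0.0816  0.006 ]
 [ 0.5217 -0.3538  0.006 ]
 [ 0.4191 -0.3285  0.006 ]]
tray [ 0.49932881 -0.20569389  0.006     ] [np.float64(0.2756538042228037), np.float64(0.10586682297485805), np.float64(0.27828061999113585), np.float64(0.10567624906596934)]
77.98542901174066
-12.427986022845399
-102.06444316427162
166.1468009292753
stoppers [array([ 0.5122, -0.1167,  0.086 ]), array([ 0.5061, -0.2049,  0.086 ]), array([ 0.4912, -0.2988,  0.086 ])]
```

Request:
move_arm --motion "0 0 -0.1418 0 0 -0.03 0; 0 0 -0.1418 0 0 -0.03 0; 0 0 -0.1418 0 0 -0.03 0; 0 0 -0.1418 0 0 -0.03 0; 0 0 -0.1418 0 0 0 0; 0 0 -0.1418 0 0 0 0; 0 0 -0.1418 0 0 0 0; 0 0 -0.1418 0 0 0 0; 0 0 -0.1418 0 0 0 0; 0 0 0 0 0 0 0"

```text
time: 1.1
eef_pos: [0.2374, -0.5234, 0.3048]
tool_rot: [[-0.19, 0.982, -0.0], [0.982, 0.19, 0.001], [0.001, -0.0, -1.0]]
force: [0.1, -0.0, 0.1]
gripper_width: -0.002
gripper_force: 0.0
```

```bash
cat >> h.py <<'E'
def to(p):
    "shift to world TCP p as tool-axis fractions"
    s=r.state(); R=s["tool_rot"]; d=R.T@(np.array(p)-s["eef_pos"]); y=R[:,1]
    print("t",s["time"],"pos",s["eef_pos"].round(4),"yang",np.degrees(np.arctan2(y[1],y[0])).round(2),"tilt",R[:,2].round(3),"F",s["force"].round(1),"g",s["gripper_width"],s["gripper_force"])
    print("frac",(d/.5).round(4),"rows>=",np.linalg.norm(d)/.05)
E
python3 -c "
from h import *
to((.5501,.3345,.300))"
```

```text
t 1.1 pos [ 0.2374 -0.5234  0.3048] yang 10.95 tilt [-0.     0.001 -1.   ] F [ 0.1 -0.   0.1] g -0.0022592483577093883 0.0
frac [1.5658 0.94   0.0111] rows>= 18.262958422366466
```

Request:
move_arm --motion "0 0 0 0.0746 0.0448 0 0; 0 0 0 0.0746 0.0448 0 0; 0 0 0 0.0746 0.0448 0 0; 0 0 0 0.0746 0.0448 0 0; 0 0 0 0.0746 0.0448 0 0; 0 0 0 0.0746 0.0448 0 0; 0 0 0 0.0746 0.0448 0 0; 0 0 0 0.0746 0.0448 0 0; 0 0 0 0.0746 0.0448 0 0; 0 0 0 0.0746 0.0448 0 0; 0 0 0 0.0746 0.0448 0 0"

```text
time: 2.2
eef_pos: [0.4014, -0.0722, 0.3053]
tool_rot: [[-0.186, 0.982, 0.0], [0.982, 0.186, -0.0], [-0.0, 0.0, -1.0]]
force: [0.3, -0.4, -0.4]
gripper_width: 0.0
gripper_force: 0.0
```

Request:
move_arm --motion "0 0 0 0.0746 0.0448 0 0; 0 0 0 0.0746 0.0448 0 0; 0 0 0 0.0746 0.0448 0 0; 0 0 0 0.0746 0.0448 0 0; 0 0 0 0.0746 0.0448 0 0; 0 0 0 0.0746 0.0448 0 0; 0 0 0 0.0746 0.0448 0 0; 0 0 0 0.0746 0.0448 0 0; 0 0 0 0.0746 0.0448 0 0; 0 0 0 0.0746 0.0448 0 0; 0 0 0 0 0 0 0; 0 0 0 0 0 0 0"

```text
time: 3.4
eef_pos: [0.55, 0.3354, 0.304]
tool_rot: [[-0.19, 0.982, -0.002], [0.982, 0.19, -0.002], [-0.001, -0.002, -1.0]]
force: [0.0, -0.8, 0.3]
gripper_width: -0.002
gripper_force: 0.0
```

```bash
python3 -c "
from h import *
to((.5501,.3345,.206))
i=r.camera_info('wrist');print(i)
im=r.capture('wrist');cv2.imwrite('pics/w1.png',im[:,:,::-1])"
```

```text
t 3.4 pos [0.55   0.3354 0.304 ] yang 10.92 tilt [-0.002 -0.002 -1.   ] F [ 0.  -0.8  0.3] g -0.0016338956299858853 0.0
frac [-0.0015  0.0003  0.196 ] rows>= 1.9604900661830909
{'intrinsics': array([[362.89853048,   0.        , 275.12817604],
       [  0.        , 362.89853048, 212.26332153],
       [  0.        ,   0.        ,   1.        ]]), 'R': array([[ 0.98182415,  0.189759  , -0.0035863 ],
       [ 0.18213005, -0.93669998,  0.29903478],
       [ 0.05338525, -0.29425274, -0.95423547]]), 't': array([-0.60226446,  0.15667217,  0.50496581])}
```

View pics/w1.png

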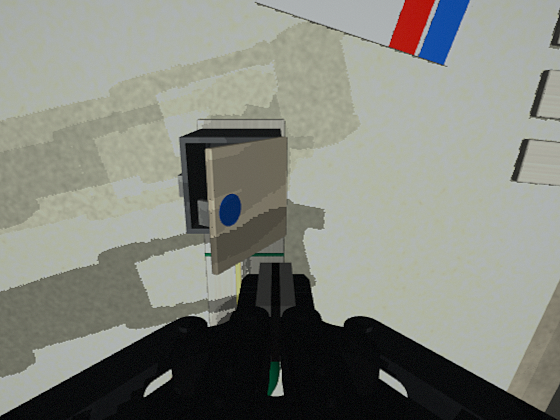

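The wrist view shows the raised cover at (210–287, 135–270), with its blue spot at (230,210) and the shut fingers at (275,285), on the outer (+x) side as planned.

Request:
move_arm --motion "0 0 0 0 0 0.0653 0; 0 0 0 0 0 0.0653 0; 0 0 0 0 0 0.0653 0; 0 0 0 0 0 0 0; 0 0 0 0 -0.022 0.014 0; 0 0 0 0 -0.022 0.014 0; 0 0 0 0 -0.022 0.014 0; 0 0 0 0 -0.014 0.0156 0; 0 0 0 0 -0.014 0.0156 0; 0 0 0 0 0 0 0"

```text
time: 4.45
eef_pos: [0.5057, 0.3257, 0.1741]
tool_rot: [[-0.189, 0.982, 0.006], [0.982, 0.189, 0.002], [0.001, 0.007, -1.0]]
force: [0.3, 0.7, 4.7]
gripper_width: -0.003
gripper_force: 2.1
```

```bash
python3 -c "
from h import *
to((.555-.072*.982,.3355-.072*.191,.127))
im=r.capture('wrist');cv2.imwrite('pics/w2.png',im[:,:,::-1])"
```

```text
t 4.45 pos [0.5057 0.3257 0.1741] yang 10.88 tilt [ 0.006  0.002 -1.   ] F [0.3 0.7 4.7] g -0.0030468412680559206 2.1016711115953512
frac [ 0.0001 -0.0441  0.094 ] rows>= 1.038005895193691
```

View pics/w2.png

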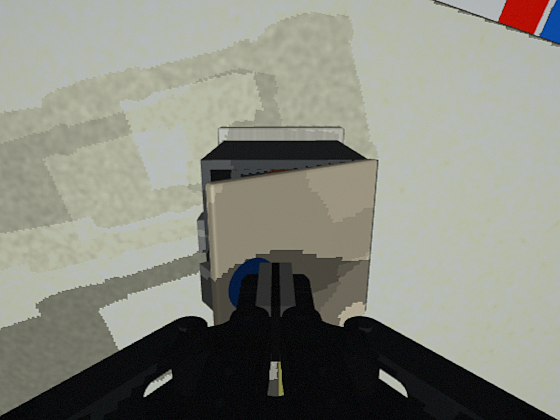

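The fingers press at the spot (250,285) with about 5 N and the cover is coming down. Continuing.

Request:
move_arm --motion "0 0 0 0 -0.01 0.0187 0; 0 0 0 0 -0.01 0.0187 0; 0 0 0 0 -0.01 0.022 0; 0 0 0 0 -0.01 0.022 0; 0 0 0 0 0 0.008 0; 0 0 0 0 0 0 0; 0 0 0 0 0 0 0"

```text
time: 5.2
eef_pos: [0.4846, 0.3218, 0.1296]
tool_rot: [[-0.19, 0.982, 0.002], [0.982, 0.19, 0.001], [0.0, 0.002, -1.0]]
force: [-4.6, -2.6, 20.3]
gripper_width: -0.002
gripper_force: 9.9
```

```bash
python3 -c "
from h import *
to((.555-.072*.982,.3355-.072*.191,.127))"
```

```text
t 5.2 pos [0.4846 0.3218 0.1296] yang 10.94 tilt [ 0.002  0.001 -1.   ] F [-4.6 -2.6 20.3] g -0.0015815929114023988 9.886918816482648
frac [ 0.     -0.0006  0.0051] rows>= 0.05158612582259422
```

The force is 20 N with the tips at plate-top height, so the cover is shut. Next: retreat, then look at the bench from the wrist.

Request:
move_arm --motion "0 0 0 0 0 -0.06 0; 0 0 0 0 0 -0.08 0; 0 0 0 0 0 -0.08 30; 0 0 0 0 0 -0.08 40; 0 0 0 -0.09 0.014 0 45; 0 0 0 -0.09 0.014 0 45; 0 0 0 -0.09 0.014 0 45; 0 0 0 -0.09 0.014 0 45; 0 0 0 0 0 0 45; 0 0 0 0 0 0 45"

```text
time: 6.2
eef_pos: [0.5458, 0.1497, 0.2754]
tool_rot: [[-0.187, 0.982, -0.002], [0.982, 0.187, 0.0], [0.001, -0.002, -1.0]]
force: [-0.6, 0.2, 0.9]
gripper_width: 0.525
gripper_force: 0.0
```

```bash
python3 -c "
from h import *
to((.49,-.18,.28))
import pickle
i=r.camera_info('wrist');im=r.capture('wrist');cv2.imwrite('pics/w3.png',im[:,:,::-1]);pickle.dump(i,open('w3.pkl','wb'))
im=r.capture('scene');cv2.imwrite('pics/s3.png',im[:,:,::-1])
rgb=cv2.imread('pics/w3.png')[:,:,::-1].copy()
for c,s in blobs(rgb,(55,100,20),(90,255,255))[0]: print(c,s)
y=blobs(rgb,(22,110,60),(34,255,255))[0]
for c,s in y: print('yel',c,s)
"
```

```text
t 6.2 pos [0.5458 0.1497 0.2754] yang 10.8 tilt [-0.002  0.    -1.   ] F [-0.6  0.2  0.9] g 0.525336585298034 0.0
frac [-0.6268 -0.2332 -0.0091] rows>= 6.68794686638458
[248.9 104.5] [227 103  45   4 177]
[300.5 104.5] [279 103  44   4 176]
[274.9 229.8] [ 228  184   95   93 6998]
[237.6 360.5] [ 212  330   57   61 2195]
yel [272.4  62.3] [271  26   4  79 164]
yel [276.7  50.6] [276  26   3  56 113]
yel [276.5  93. ] [276  84   2  19  38]
yel [272.6 129.1] [272 107   2  49  84]
yel [275.8 149.5] [272 106   7  75 187]
```

View pics/w3.png

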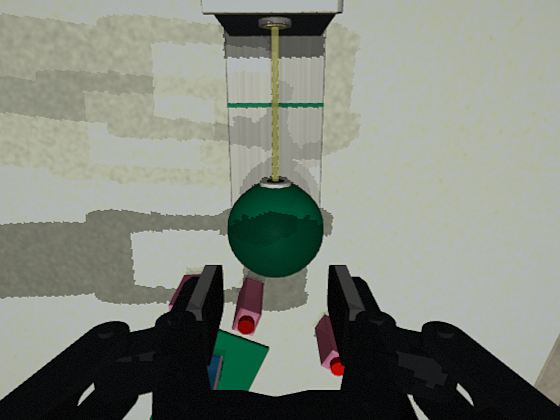

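The view shows the beam at column ≈274 (rows 26–181), the green mid line at row 104.5 (columns 227–323) and the sphere at (275,230). The housing cover at the top looks level.

```bash
python3 - <<'E'
from h import *
import pickle
i=pickle.load(open('w3.pkl','rb'))
a,b=onz(i,(227-.5,104.5),.012),onz(i,(323,104.5),.012); print(a,b,np.linalg.norm(a-b),(a+b)/2,np.degrees(np.arctan2(*(b-a)[[1,0]])))
rgb=cv2.imread('pics/w3.png')[:,:,::-1].copy()
m=cv2.inRange(cv2.cvtColor(rgb,cv2.COLOR_RGB2HSV),(20,90,50),(36,255,255)); m[:,:265]=0;m[:,285:]=0
P=[]
for v in range(28,180):
    u=np.where(m[v])[0]
    if len(u)>2: P.append(onz(i,((u[0]+u[-1])/2,v),.085))
P=np.array(P); k=np.polyfit(P[:,1],P[:,0],1); print("beam x(y): ",k,"yaw",-np.degrees(np.arctan(k[0])),P[[0,-1]])
g=(a+b)/2
print("beam at mid",np.polyval(k,g[1]),g)
S=onz(i,(274.9,229.8),.085);print("sphere",S)
E
```

```text
[0.48188347 0.20899323 0.012     ] [0.58014734 0.2277598  0.012     ] 0.10003985563803762 [0.5310154  0.21837651 0.012     ] 10.81222949763348
beam x(y):  [-0.19048273  0.5727896 ] yaw 10.784659297578724 [[0.5200617  0.2766843  0.085     ]
 [0.54339422 0.15653566 0.085     ]]
beam at mid 0.5311926428565754 [0.5310154  0.21837651 0.012     ]
sphere [0.55237599 0.10896821 0.085     ]
```

Request:
move_arm --motion "0 0 0 -0.09 -0.0333 0 45; 0 0 0 -0.09 -0.0333 0 45; 0 0 0 -0.09 -0.0333 0 45; 0 0 0 -0.09 -0.0333 0 45; 0 0 0 -0.09 -0.0333 0 45; 0 0 0 -0.09 -0.0333 0 45; 0 0 0 -0.09 -0.0333 0 45; 0 0 0 0 0 0 45; 0 0 0 0 0 0 45"

```text
time: 7.2
eef_pos: [0.4917, -0.1801, 0.2758]
tool_rot: [[-0.19, 0.982, -0.0], [0.982, 0.19, 0.001], [0.001, -0.0, -1.0]]
force: [0.3, 1.2, -0.6]
gripper_width: 0.528
gripper_force: 0.0
```

```bash
python3 -c "
from h import *
to((.513,-.117,.28))
import pickle
i=r.camera_info('wrist');im=r.capture('wrist');cv2.imwrite('pics/w4.png',im[:,:,::-1]);pickle.dump(i,open('w4.pkl','wb'))
"
```

```text
t 7.2 pos [ 0.4917 -0.1801  0.2758] yang 10.93 tilt [-0.     0.001 -1.   ] F [ 0.3  1.2 -0.6] g 0.5278468036372084 0.0
frac [ 0.1158  0.0657 -0.0082] rows>= 1.3337792155518242
```

View pics/w4.png

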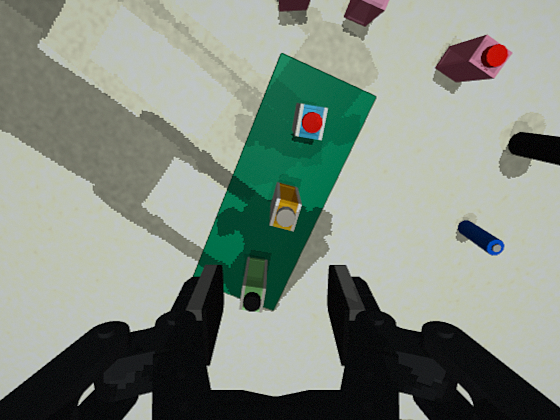

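The target is at (312,122), seen nearly from straight above, with white frosted edges left and right. Its yaw comes from the top-face outline.

```bash
python3 - <<'E'
from h import *
import pickle
i=pickle.load(open('w4.pkl','rb')); rgb=cv2.imread('pics/w4.png')[:,:,::-1].copy()
x0,y0=285,92; hsv=cv2.cvtColor(rgb[y0:150,x0:340].copy(),cv2.COLOR_RGB2HSV)
c,_=blobs(rgb,(0,150,60),(8,255,255))[0][0],0
for b,s in blobs(rgb,(0,170,100),(8,255,255))[0]: print("red",b,s,onz(i,b,.086))
H,S,V=cv2.split(hsv)
m=(((V>130)|((H<8)&(V>60)))&~((H>60)&(H<88)&(S>90))).astype(np.uint8)
m=cv2.morphologyEx(m,cv2.MORPH_OPEN,np.ones((3,3)))
cs=max(cv2.findContours(m,0,1)[0],key=cv2.contourArea); R=cv2.minAreaRect(cs); bx=cv2.boxPoints(R)+[x0,y0]
w=np.array([onz(i,p,.076) for p in bx]); print(R, w.mean(0)); 
for k in range(4): d=w[k]-w[k-1]; print(np.linalg.norm(d),np.degrees(np.arctan2(d[1],d[0])))
wh=((V>120)&(S<60)).astype(np.uint8)
n,l,st,ce=cv2.connectedComponentsWithStats(wh)
for k in range(1,n):
  if st[k,4]>25:
    ys,xs=np.where(l==k); W=np.array([onz(i,(a+x0,b+y0),.076) for a,b in zip(xs,ys)])[:,:2]
    d=np.linalg.eigh(np.cov(W.T))[1][:,1]; print("white",st[k],W.mean(0),np.degrees(np.arctan2(d[1],d[0])))
t=cv2.resize(rgb[y0:150,x0:340],None,fx=8,fy=8,interpolation=cv2.INTER_NEAREST); cv2.imwrite("pics/c4.png",t[:,:,::-1])
E
```

```text
red [496.3  54.9] [486  44  21  23 353] [ 0.64622284 -0.03829479  0.086     ]
red [311.6 121.9] [302 112  20  20 310] [ 0.51088492 -0.11820761  0.086     ]
((26.112415313720703, 29.696308135986328), (27.921506881713867, 33.0771369934082), 10.007980346679688) [ 0.5115079  -0.11867761  0.076     ]
0.025005594516283272 -178.86210449185603
0.0281417230877959 91.64132283501473
0.024364909965610568 1.382699603700882
0.02825869993363154 -87.06100340239955
white [ 10  11   9  34 126] [ 0.50079026 -0.1188872 ] 92.10978465232868
white [ 33  15  10  33 117] [ 0.52201714 -0.11779371] 91.81621250097831
```

View pics/c4.png

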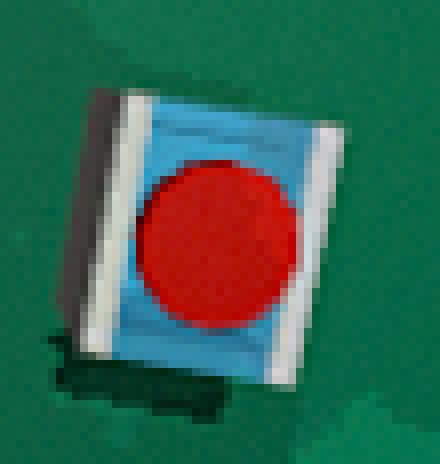

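The close-up confirms it: frosted strips left and right, clear blue top and bottom, yaw ≈ 1.8°, centre (0.5113, −0.1184), and the measured 25 × 28 mm matches the given size.

Request:
move_arm --motion "0 0 0.076 0 0 0 45; 0 0 0.076 0 0 0 45; 0 0 0 0.058 0.033 0.03 45; 0 0 0 0.058 0.033 0.03 45; 0 0 0 0 0 0.08 45; 0 0 0 0 0 0.08 45; 0 0 0 0 0 0 45; 0 0 0 0 0 0 45"

```text
time: 8.05
eef_pos: [0.5231, -0.1199, 0.1664]
tool_rot: [[-0.035, 0.999, -0.001], [0.999, 0.035, 0.001], [0.001, -0.001, -1.0]]
force: [0.0, 1.3, 0.8]
gripper_width: 0.526
gripper_force: 0.0
```

```bash
python3 -c "
from h import *
to((.5113,-.1184,.047))"
```

```text
t 8.05 pos [ 0.5231 -0.1199  0.1664] yang 2.0 tilt [-0.001  0.001 -1.   ] F [0.  1.3 0.8] g 0.525710834497425 0.0
frac [ 0.0037 -0.0233  0.2388] rows>= 2.399230355665143
```

Request:
move_arm --motion "0 0 0 0.0037 -0.0233 0 45; 0 0 0 0 0 0 45; 0 0 0 0 0 0.05 45; 0 0 0 0 0 0.05 45; 0 0 0 0 0 0.05 45; 0 0 0 0 0 0.05 45; 0 0 0 0 0 0.0388 45; 0 0 0 0 0 0 45; 0 0 0 0 0 0 45"

```text
time: 8.95
eef_pos: [0.5119, -0.1208, 0.0479]
tool_rot: [[-0.032, 0.999, 0.002], [0.999, 0.032, -0.001], [-0.001, 0.002, -1.0]]
force: [0.4, -0.3, -0.3]
gripper_width: 0.523
gripper_force: 0.0
```

```bash
python3 -c "
from h import *
to((.5113,-.1184,.047))
im=r.capture('wrist')
cv2.imwrite('pics/w5.png',im[:,:,::-1])"
```

```text
t 8.95 pos [ 0.5119 -0.1208  0.0479] yang 1.82 tilt [ 0.002 -0.001 -1.   ] F [ 0.4 -0.3 -0.3] g 0.5233705660961143 0.0
frac [ 0.0048 -0.0011  0.0017] rows>= 0.051662075914381204
```

View pics/w5.png

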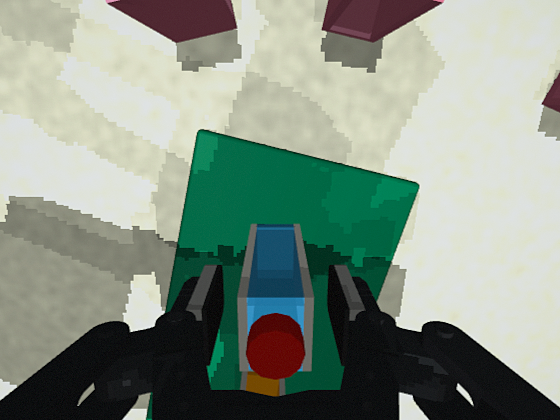

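The cuvette (240–312, 225–375) stands centred between the pads, which face its frosted sides. A 2 mm fix along the tool's x, then grip.

Request:
move_arm --motion "0 0 0 0.0048 -0.001 0.001 45; 0 0 0 0 0 0 35; 0 0 0 0 0 0 28; 0 0 0 0 0 0 20; 0 0 0 0 0 0 10; 0 0 0 0 0 0 10; 0 0 0 0 0 0 10; 0 0 0 0 0 0 10"

```text
time: 9.8
eef_pos: [0.511, -0.118, 0.0469]
tool_rot: [[-0.032, 0.999, 0.001], [0.999, 0.032, -0.0], [-0.0, 0.001, -1.0]]
force: [-0.7, 1.1, 5.1]
gripper_width: 0.274
gripper_force: 58.9
```

Request:
move_arm --motion "0 0 0 0 0 -0.02 10; 0 0 0 0 0 -0.04 10; 0 0 0 0 0 -0.06 10; 0 0 0 0 0 -0.06 10; 0 0 0 0 0 -0.06 10; 0 0 0 0 0 -0.06 10; 0 0 0 0 0 -0.03 10; 0 0 0 0 0 0 10; 0 0 0 0 0 0 10"

```text
time: 10.7
eef_pos: [0.5101, -0.1177, 0.2109]
tool_rot: [[-0.032, 0.999, -0.0], [0.999, 0.032, 0.0], [0.0, -0.0, -1.0]]
force: [-0.5, -0.2, -0.9]
gripper_width: 0.269
gripper_force: 58.8
```

```bash
python3 -c "
from h import *
to((.5113,-.1184,.212))
i=r.camera_info('top')
im=r.capture('top');cv2.imwrite('pics/t6.png',im[:,:,::-1])
"
```

```text
t 10.7 pos [ 0.5101 -0.1177  0.2109] yang 1.85 tilt [-0.  0. -1.] F [-0.5 -0.2 -0.9] g 0.269116486498235 58.806264996528625
frac [-0.0014  0.0024 -0.0023] rows>= 0.035795912968535036
```

Request:
move_arm --motion "0 0 -0.0746 0 0 0 10; 0 0 -0.0746 0 0 0 10; 0 0 0 0 0 0 10; 0 0 0 0 0 0 10"

```text
time: 11.15
eef_pos: [0.51, -0.1176, 0.21]
tool_rot: [[-0.186, 0.983, -0.002], [0.983, 0.186, 0.001], [0.001, -0.002, -1.0]]
force: [-0.3, -0.2, -1.2]
gripper_width: 0.273
gripper_force: 58.8
```

```bash
python3 -c "
from h import *
to((.5311,.2184,.211))"
```

```text
t 11.15 pos [ 0.51   -0.1176  0.21  ] yang 10.71 tilt [-0.002  0.001 -1.   ] F [-0.3 -0.2 -1.2] g 0.27298796963689914 58.796154856681824
frac [ 0.6525  0.1664 -0.0017] rows>= 6.733994117589955
```

Request:
move_arm --motion "0 0 0 0.03 0.0076 0 10; 0 0 0 0.0653 0.0166 0 10; 0 0 0 0.0653 0.0166 0 10; 0 0 0 0.0653 0.0166 0 10; 0 0 0 0.0653 0.0166 0 10; 0 0 0 0.0653 0.0166 0 10; 0 0 0 0.0653 0.0166 0 10; 0 0 0 0.0653 0.0166 0 10; 0 0 0 0.0653 0.0166 0 10; 0 0 0 0.0653 0.0166 0 10; 0 0 0 0.0348 0.009 0 10; 0 0 0 0 0 0 10"

```text
time: 12.35
eef_pos: [0.5302, 0.2216, 0.2107]
tool_rot: [[-0.19, 0.982, -0.001], [0.982, 0.19, 0.001], [0.001, -0.0, -1.0]]
force: [-0.5, 0.5, -0.6]
gripper_width: 0.273
gripper_force: 58.8
```

```bash
python3 -c "
from h import *
to((.5311,.2184,.106))"
```

```text
t 12.35 pos [0.5302 0.2216 0.2107] yang 10.97 tilt [-0.001  0.001 -1.   ] F [-0.5  0.5 -0.6] g 0.2732674216182737 58.812174797058105
frac [-0.0068  0.0006  0.2094] rows>= 2.0952239997813886
```

Request:
move_arm --motion "0 0 0 -0.006 0.001 0.03 10; 0 0 0 0 0 0.04 10; 0 0 0 0 0 0.04 10; 0 0 0 0 0 0.04 10; 0 0 0 0 0 0.035 10; 0 0 0 0 0 0.024 10; 0 0 0 0 0 0 10; 0 0 0 0 0 0 10; 0 0 0 0 0 0 10"

```text
time: 13.25
eef_pos: [0.5328, 0.2154, 0.1076]
tool_rot: [[-0.187, 0.982, 0.002], [0.982, 0.187, 0.0], [0.0, 0.002, -1.0]]
force: [-0.3, -0.4, -1.3]
gripper_width: 0.273
gripper_force: 58.8
```

```bash
python3 - <<'E'
from h import *
to((.5311,.2184,.106))
o=[]
for n,(y0,x0,f) in {"wrist":(140,150,1.6),"scene":(100,270,4)}.items():
    im=r.capture(n)[:,:,::-1]; h=int(400/f)
    if n=="wrist": o.append(cv2.resize(im[150:400,150:400],(400,400)))
    else: o.append(cv2.resize(im[120:220,290:390],(400,400),interpolation=cv2.INTER_CUBIC))
cv2.imwrite("pics/f.png",np.clip(np.hstack(o)*1.5,0,255).astype(np.uint8))
i=r.camera_info("scene")
for z in(.065,.085,.135,.145): print(z,((proj(i,(.5311,.2184,z))-[290,120])*4+[400,0]).round())
E
```

```text
t 13.25 pos [0.5328 0.2154 0.1076] yang 10.79 tilt [ 0.002  0.    -1.   ] F [-0.3 -0.4 -1.3] g 0.27262123908765085 58.84310781955719
frac [ 0.0064 -0.0022  0.0033] rows>= 0.07538307887821824
0.065 [559. 227.]
0.085 [561. 203.]
0.135 [567. 141.]
0.145 [568. 128.]
```

View pics/f.png

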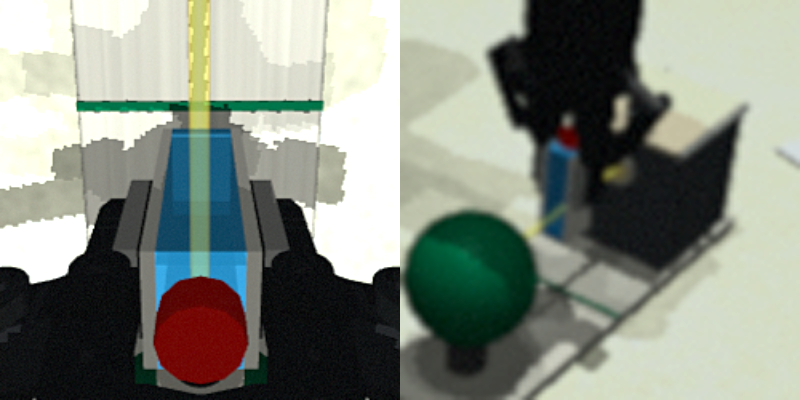

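The beam enters the clear face centrally (left picture, column 200). In the scene view the cuvette is upright in the gap at the expected height (stopper top ≈ row 125, expected 128). A final small trim, then hand in.

Request:
move_arm --motion "0 0 0 0.005 -0.002 0.003 10; 0 0 0 0 0 0 10; 0 0 0 0 0 0 10; 0 0 0 0 0 0 10; 0 0 0 0 0 0 10; 0 0 0 0 0 0 10"

```text
time: 13.95
eef_pos: [0.5306, 0.2175, 0.1051]
tool_rot: [[-0.187, 0.982, -0.0], [0.982, 0.187, -0.0], [-0.0, -0.0, -1.0]]
force: [-0.4, -0.1, -1.3]
gripper_width: 0.278
gripper_force: 58.8
```

```bash
python3 - <<'E'
from h import *
to((.5311,.2184,.106)); print(r.sign_off())
E
```

```text
t 13.95 pos [0.5306 0.2175 0.1051] yang 10.8 tilt [-0. -0. -1.] F [-0.4 -0.1 -1.3] g 0.27829399902037594 58.84254813194275
frac [ 0.0015  0.0013 -0.0018] rows>= 0.027002429470977293
the job is handed in; nothing more can be done
None
```

I handed the job in at about 14 s with the cover pressed shut and the red-stoppered cuvette held upright by its frosted faces in the beam, the gripper about 1 mm from the target point and square to the beam by measurement; the sign-off gave no verdict.

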